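# Fit the retaining ring that holds a mixer rotor

### The arm

A 7-joint arm with a two-finger parallel gripper is mounted at the origin on the work surface. World frame = base frame: x ahead of the robot, y to its left, z up, the work surface at z = 0. Lengths are in m, angles in rad, forces in N, time in s.
With the tool pointing down it reaches from about 0.425 to 1.025 m from the base axis. Payload 9.4 kg.
Tool frame: the origin (TCP) lies at the very end of the fingers, on their centre line; the grasp point (between the pads) lies grasp_offset behind it (grasp_offset is the distance from the TCP to the grasp point, in m); z points along the fingers, y is the line along which they close (so a half turn about z gives the same grasp; the last joint's range is limited). The gripper opens to 93 mm and grips with 3 to 60 N. Pads are 15 mm wide; open, the fingers measure 128 mm over their backs; the gripper's body (75 mm by 188 mm) begins 65 mm behind the grasp point.
Start: joints at [-1.212, 0.599, -0.003, 1.599, 0.002, 0.943, -0.08], TCP at [0.306, 0.657, 0.219] pointing down, gripper open.
Joint ranges: [-2.57, 2.57], [-0.35, 1.97], [-1.29, 1.29], [0.11, 2.56], [-1.05, 4.19], [0.11, 1.86], [-2.63, 2.63]. Speed limits (rad/s): [2.22, 2.22, 3.01, 3.01, 3.14, 3.14, 3.14].

### API

Orientations are given as a unit quaternion [x, y, z, w].
In Python, from station import * gives the robot as it stands.
- The arm moves only by the tool servo_tool, never from a script. Its argument "rows" is a list of rows, each a list of 7 numbers: the shift along the tool's x, y, z in cm, then the turn, a rotation vector about the tool's x, y, z in degrees, then the finger opening in cm, from 0 to 9.3. In form: [[tx, ty, tz, ax, ay, az, grip], ...]. A call has 1 to 12 rows; each row shifts and turns the commanded pose from where the row before left it, along the tool's axes as they then stand; what a row does not reach is not made up. A row lasts 1/10 s, in which the tool goes at most 50 mm and 8.59 degrees, less where a joint would pass 70% of its speed; a pose out of reach is approached as far as the arm can. A call is refused whole if a number of a shift passes 5 or a number of a turn 8.59, either way. A call with a gripper value outside its range is refused whole. The fingers move at their own pace and stop on an object; "squeeze" is the grip in N (left out, the last holds). Time passes only in rows, so rows that do not move let the fingers close. It gives the time, the measured TCP pose, the force, the opening and the grip force at its end, in the units of the state.
- get_obs(): the state, without advancing time (a new reading comes with each control period).
- grab_frame(name): name is "scene" or "side" or "wrist"; returns a dict with "frame" (400x640x3 uint8, blue, green, red), "intrinsics" (3x3 intrinsics, pixels), "k1" (the pictures are not rectified: a ray, as slopes to the right and down, at radius r is drawn at 1 + k1 r^2 times it, then the intrinsics apply), "cam_to_world" (4x4, takes a point from camera to world coordinates). Camera axes: x right, y down, z forward; pixel columns grow to the right and rows downward; lengths in m; the calibration is good to about 2 mm. A picture is of the moment at which its call begins. There is no depth.
- hand_in(): hands the job in; it is judged then, once.
The state is a dict: "t": time; "joints": joint angles; "joint_vel": joint speeds; "effort": joint torques, N m; "ee_pos": TCP position; "tcp_rot": TCP orientation; "ft_force": force on the tool from outside, world axes, zero at the start; "torque": the same for the moment, N m; "width": finger opening in m; "finger_force": force on a finger pad.
Only numpy, scipy, OpenCV 4.12 (cv2) and the standard library are available. Lean on these libraries where they do the work, as an engineer would, in place of code of your own. Each camera call takes 0.05 s, during which the arm holds its last target. There are 200 camera calls.

### The job

Take the circlip pliers from their stand, spread the retaining ring by its two eyes, carry it to the bench mixer, set it down gently on the rotor and let it contract fully into the groove of the shaft. Then stand the pliers back in their stand. Handle the ring with the pliers only, never with the gripper, and leave the bottle, the rack and the screwdriver where they are.

Things in the scene. Friction and masses are not known exactly. Their poses are not given: they have to be found in the camera images.
- pliers: steel circlip pliers, 132 mm tall, 0.15 kg, upright, tips down. Origin midway between the tips, level with their ends; z up, the two tips lie apart along y (a half turn about z is the same pliers). Squeezing the pads together spreads the tips: tip distance = 21 mm + 1.3 x (56 mm - pad distance), to a stop at 34 mm between pads, 48 mm between tips
- grip_l (a point): centre of the outer face of the rubber finger pad on the pliers' +y side, 115 mm above the tip ends. Pads: 24 mm wide (x), 34 mm tall, always parallel, 56 mm over both outer faces at rest. A spring pushes back with 5 N at rest, 7 N at the stop, plus up to 5 N from the ring. Carry at 53 to 55 mm; squeeze to the stop to spread fully
- grip_r (a point): the same for the pad on the -y side
- tip_l (a point): end of the plier tip on the pliers' +y side: a round-ended pin 4.4 mm thick and 5.4 mm long, below a shoulder 8 mm thick that comes to bear on the ring's top face when the pin is fully in an eye
- tip_r (a point): the same for the tip on the -y side
- jaw_l (a joint): angle of one jaw of the pliers (the other mirrors it): 0 with the pads free, 0.215 rad fully squeezed (tips spread)
- ring: steel retaining ring (circlip), a C 6 mm thick, 54 mm across, 60 g, flat on the tray. Origin on the relaxed ring's axis, on its underside; x points to the gap between the eyes, z up. Bore radius 19.7 mm at four inner lobes. Fully spread, it passes over the shaft when the shaft axis is at x = 3 to 6 mm, |y| below 1.5 mm in this frame. On the tips its far side hangs some 4 mm low
- ring_l (a joint): angle of the ring arm on the ring's +y side: 0 relaxed, about 0.25 rad when spread by fully squeezed pliers, under 0.06 when contracted in the groove
- ring_r (a joint): the same for the ring arm on the -y side
- eye_l (a point): centre of the eye (7 mm through hole) at the end of the +y arm, on the ring's top face; relaxed at x = 26, y = 11 mm in the ring's frame, fully spread at x = 25, y = 22 mm. Contracting in the groove, the ring centres itself: its eyes travel about 4 mm along the ring's +x, so the plier tips must follow
- eye_r (a point): centre of the other eye, relaxed at x = 26, y = -11 mm in the ring's frame
- axis (a point): on the axis of the mixer's upright shaft, level with the top of its fixed white housing (150 mm sides, 60 mm high). The rotor, a grey disc of radius 58 mm, has its flat top 14 to 44 mm above this point, by spacers beneath that are not measured: feel for it. Any yaw of the ring will do
- shaft_up (a point): a point on the same shaft axis 90 mm above point axis, in free air. Of the shaft: its groove, radius 20 mm, reaches from the rotor's flat top to 8 mm above it; then the shaft has radius 22.2 mm and ends, chamfered, 24 mm above the rotor's top. The 6 mm thick ring belongs in the groove, lying on the rotor
- cradle (a point): centre of the fixed pliers' stand, level with the tops (70 mm above the bench) of its two upright plates, which are 10 mm thick, 50 mm long along y, at x = +-19 mm. The pliers' crosspiece (48 mm in x, 34 mm in y, underside 55 mm above the tip ends) rests across both, jaws in the slot between, pliers' y along this y, pliers' origin 55 mm below this point
- tray: white flat tray 130 x 110 mm, fixed, on which the ring lies; origin at the centre of its underside, its top 10 mm above
- bottle: bystander: amber jar 60 mm thick, 130 mm high; origin under its base
- rack: bystander: dark steel tube rack 90 x 160 x 50 mm; origin under its base
- driver: bystander: screwdriver with a black handle, lying
- mixer: the bench mixer, white housing and rotor: origin at the centre of the housing's underside; press on it with the ring with less than 25 N (its own grip in the groove is about 10 N)

How it is judged:
On the way, in this order (a step that is already met when the one before it is completed fails the run):
1. the ring is lifted off its tray, spread on the plier tips (value of joint each of ring_l, ring_r above 0.15 rad and z of ring in the frame of tray above 0.03 m and contact force between pliers and ring above 0.3 N), for 0.2 s.
2. the ring lies in the groove and has contracted (value of joint each of ring_l, ring_r below 0.06 rad and horizontal distance between ring and axis below 0.003 m and z of ring in the frame of axis between 0.012 and 0.0465 m and contact force between ring and mixer above 4 N), for 0.2 s.
At the end, for the whole second after the job is handed in: Ring within 3 mm of the shaft axis, underside 12 to 46.5 mm above the housing, both arms under 0.06 rad, gripping the shaft with over 4 N, flat within 0.09 rad, at rest. Pliers upright within 0.08 rad, released, at rest in the stand, within 12 mm of its centre and 4 mm in height (all of step 2 and angle between ring's own z axis and vertical below 0.09 rad and linear speed of each of ring, pliers below 0.02 m/s and horizontal distance between pliers and cradle below 0.012 m and z of pliers in the frame of cradle between -0.059 and -0.051 m and angle between pliers's own z axis and vertical below 0.08 rad and value of joint jaw_l below 0.02 rad); the robot touches nothing.
It fails at once if the gripper handles the ring (contact force between the fingers and ring above 0.5 N).
It fails at once if the bottle is moved by more than 30 mm (distance of bottle from where it was at the start of the episode above 0.03 m).
It fails at once if the rack is moved by more than 30 mm (distance of rack from where it was at the start of the episode above 0.03 m).
It fails at once if the screwdriver is moved by more than 30 mm (distance of driver from where it was at the start of the episode above 0.03 m).
It fails at once if the ring is pressed on the mixer with more than 30 N (contact force between ring and mixer above 30 N).
It also fails if it takes over 58 s, if anything falls off the work surface, if the arm or the gripper's body presses on something with over 40 N, if the wrist force passes 120 N, or if a joint passes its speed limit or range.

## Working session

There is one attempt and no reset: what is moved stays moved. The work goes in short steps, Python scripts to look and compute and a tool call to move; the robot and the scene stay as the last step left them, time stands still between calls to the robot, and variables do not carry over. Pictures are saved under pics/ and viewed, at most 10 in all, crops included, and the job is handed in when it is done.

Besides the shell and the picture viewer there is one more tool, called after "Emit:" as name([rows], argument=value, ...), one row to a line, values as JSON. servo_tool: Moves the arm, as the interface text tells. Its arguments: {"type":"object","properties":{"rows":{"type":"array","items":{"type":"array","items":{"type":"number"}}},"squeeze":{"type":"number"}},"required":["rows"]}

```bash
mkdir -p pics; ls
cat > h.py <<'E'
from station import *
import numpy as np, cv2
from scipy.spatial.transform import Rotation as R
def rays(f,uv):
    K=f["intrinsics"];k=float(f["k1"]);uv=np.atleast_2d(np.array(uv,float))
    d=np.array([[(u-K[0][2])/K[0][0],(v-K[1][2])/K[1][1]] for u,v in uv])
    p=d.copy()
    for _ in range(20): p=d/(1+k*(p**2).sum(1,keepdims=True))
    T=np.array(f["cam_to_world"])
    return T[:3,3], np.c_[p,np.ones(len(p))]@T[:3,:3].T
def plane(f,uv,z):
    o,d=rays(f,uv); return o+d*((z-o[2])/d[:,2])[:,None]
def proj(f,P):
    T=np.array(f["cam_to_world"]);K=f["intrinsics"];k=float(f["k1"])
    c=(np.atleast_2d(P)-T[:3,3])@T[:3,:3]; p=c[:,:2]/c[:,2:]
    p=p*(1+k*(p**2).sum(1,keepdims=True)); return np.c_[p[:,0]*K[0][0]+K[0][2],p[:,1]*K[1][1]+K[1][2]]
def tri(rs):
    A=0;b=0
    for o,d in rs:
        d=d.ravel()/np.linalg.norm(d);M=np.eye(3)-np.outer(d,d);A=A+M;b=b+M@o
    return np.linalg.solve(A,b)
import pickle
def save(name,tag):
    f=grab_frame(name); cv2.imwrite(f"pics/{tag}.png",f["frame"]); pickle.dump({k:f[k] for k in f},open(f"{tag}.pkl","wb")); return f
def load(tag): return pickle.load(open(f"{tag}.pkl","rb"))
E
python3 - <<'E'
from h import *
np.set_printoptions(precision=3,suppress=True)
for n in ["scene","side","wrist"]:
    f=save(n,n+"0"); print(n,np.array(f["cam_to_world"]),f["intrinsics"],f["k1"])
o=get_obs();print(o)
a=cv2.imread("pics/scene0.png");
E
```

```text
pics
scene [[-0.737  0.457 -0.498  1.126]
 [ 0.676  0.487 -0.553  0.551]
 [-0.01  -0.744 -0.668  0.825]
 [ 0.     0.     0.     1.   ]] [[431.865   0.    322.184]
 [  0.    431.865 200.245]
 [  0.      0.      1.   ]] -0.041637853810914754
side [[ 0.961 -0.18   0.21   0.473]
 [-0.276 -0.661  0.697 -0.539]
 [ 0.013 -0.728 -0.685  0.609]
 [ 0.     0.     0.     1.   ]] [[381.746   0.    324.837]
 [  0.    381.746 202.97 ]
 [  0.      0.      1.   ]] -0.08933738609129695
wrist [[ 0.422  0.876  0.234  0.241]
 [ 0.907 -0.407 -0.111  0.687]
 [-0.002  0.259 -0.966  0.383]
 [ 0.     0.     0.     1.   ]] [[301.073   0.    316.772]
 [  0.    301.073 199.967]
 [  0.      0.      1.   ]] -0.055663016819856505
{'t': 0.15, 'joints': array([-1.212,  0.6  , -0.003,  1.6  ,  0.002,  0.943, -0.08 ]), 'joint_vel': array([-0.   , -0.002,  0.   , -0.001,  0.   ,  0.   , -0.001]), 'effort': array([  0.001, -76.559,   1.498, -25.256,  -0.052,   0.015,   0.   ]), 'ee_pos': array([0.306, 0.657, 0.218]), 'tcp_rot': array([ 0.216,  0.976, -0.001, -0.   ]), 'ft_force': array([-0.187, -0.506,  0.535]), 'torque': array([0.046, 0.012, 0.004]), 'finger_force': 0.0, 'width': 0.09298649825564384}
```

View pics/scene0.png

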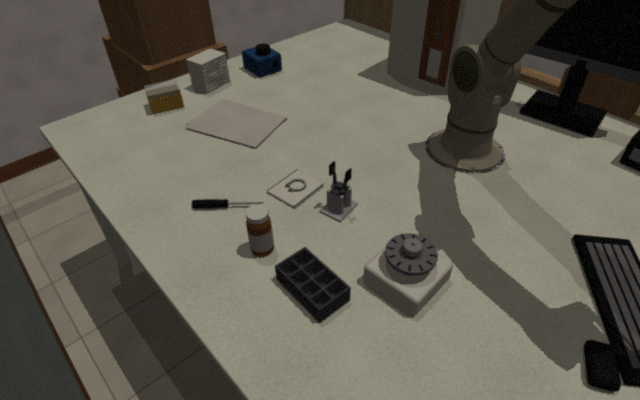

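View pics/side0.png

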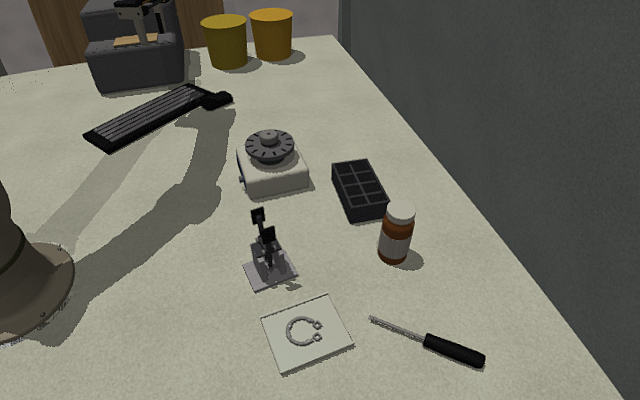

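The scene view shows the pliers at (340,190), the ring at (297,185) and the mixer shaft at (411,243). In the side view the pliers are at (267,245), the ring at (303,331) and the shaft top at (269,135). I'll enlarge the crops of these.

Run:
```python
from h import *
np.set_printoptions(precision=4,suppress=True)
s=load("scene0");d=load("side0")
c=lambda f,x,y,w,h,k:cv2.convertScaleAbs(cv2.resize(f["frame"][y:y+h,x:x+w],None,fx=k,fy=k,interpolation=cv2.INTER_CUBIC),alpha=1.4)
a=np.hstack([c(s,262,150,100,75,4),c(s,361,220,100,75,4)]);b=np.hstack([c(d,230,195,100,75,4),c(d,255,290,100,75,4)])
cv2.imwrite("pics/crop1.png",np.vstack([a,b]))
print("ring scene/side",plane(s,[297,185],.013),plane(d,[302,331],.013))
print("tri pliers pads mid",tri([rays(s,[340,170]),rays(d,[263,225])]))
print("shaft top",tri([rays(s,[412,240]),rays(d,[269,134])]))
```

```text
ring scene/side [[ 0.5288 -0.222   0.013 ]] [[ 0.5311 -0.2263  0.013 ]]
tri pliers pads mid [ 0.4994 -0.0779  0.1331]
shaft top [0.5578 0.2048 0.1307]
```

View pics/crop1.png

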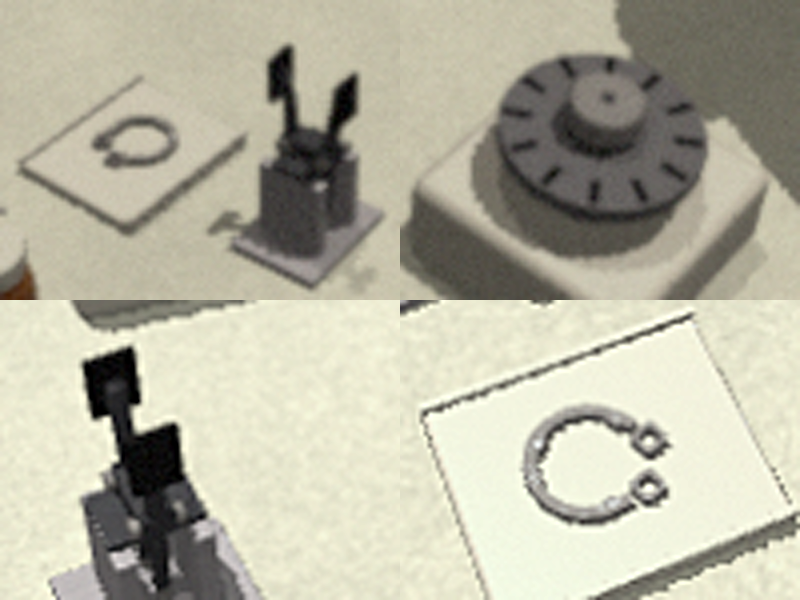

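Crops: in the side view the pads are at about (258,215) and (269,235), and the eyes at about (317,326) and (317,337). The shaft's top centre is at about (412,244) in the scene view. Next I'll turn these into rough positions and a move plan.

```bash
cat >> h.py <<'E'
np.set_printoptions(precision=4,suppress=True)
def rel(pos=None,yaw_y=None):
    """tool-frame shift (cm) to pos; turn about tool z (deg) so tool y lies along world angle yaw_y (mod 180)"""
    o=get_obs();M=R.from_quat(o["tcp_rot"]).as_matrix()
    if pos is not None: print("shift cm",M.T@(np.array(pos)-o["ee_pos"])*100)
    if yaw_y is not None:
        cur=np.degrees(np.arctan2(M[1,1],M[0,1])); a=(yaw_y-cur+90)%180-90; print("tool y at",cur,"turn about tool z:",-a)
    print("ee",o["ee_pos"],"t",o["t"],"F",o["ft_force"],"w",o["width"],"ff",o["finger_force"],"j",o["joints"]); print(M)
E
python3 - <<'E'
from h import *
s=load("scene0");d=load("side0")
P=plane(s,[[332.5,168.5],[348.5,174.5]],.13);Q=plane(d,[[258,215.5],[269,235.5]],.13)
for A in(P,Q): v=A[1]-A[0];print("pads",A,"ang",np.degrees(np.arctan2(v[1],v[0])),np.linalg.norm(v),A.mean(0))
E_=plane(d,[[317.2,325.5],[317.2,337]],.016);print("eyes",E_,E_.mean(0))
print("ringC",plane(d,[[301,331]],.014))
rel([.50,-.08,.22],None)
E
```

```text
pads [[ 0.5035 -0.0985  0.13  ]
 [ 0.4909 -0.0519  0.13  ]] ang 105.14764544483499 0.04829081627125477 [ 0.4972 -0.0752  0.13  ]
pads [[ 0.4969 -0.0516  0.13  ]
 [ 0.5074 -0.1036  0.13  ]] ang -78.53306137590141 0.05302296469977472 [ 0.5022 -0.0776  0.13  ]
eyes [[ 0.5582 -0.2248  0.016 ]
 [ 0.5526 -0.2453  0.016 ]] [ 0.5554 -0.235   0.016 ]
ringC [[ 0.5294 -0.2264  0.014 ]]
shift cm [-48.7032 -58.6097  -0.1308]
ee [0.3059 0.6569 0.2179] t 0.15 F [-0.1869 -0.5063  0.5348] w 0.09298649825564384 ff 0.0 j [-1.2117  0.6    -0.0026  1.5999  0.0018  0.9429 -0.0798]
[[-0.9065  0.4221 -0.0004]
 [ 0.4221  0.9065 -0.0011]
 [-0.0001 -0.0012 -1.    ]]
```

Emit:
servo_tool([
  [-3.48,-2.87,0,0,0,0,9.3],
  [-3.48,-2.87,0,0,0,0,9.3],
  [-3.48,-2.87,0,0,0,0,9.3],
  [-3.48,-2.87,0,0,0,0,9.3],
  [-3.48,-2.87,0,0,0,0,9.3],
  [-3.48,-2.87,0,0,0,0,9.3],
  [-3.48,-2.87,0,0,0,0,9.3],
  [-3.48,-2.87,0,0,0,0,9.3],
  [-3.48,-2.87,0,0,0,0,9.3],
  [-3.48,-2.87,0,0,0,0,9.3],
  [0,0,0,0,0,0,9.3],
  [0,0,0,0,0,0,9.3],
])

```text
t: 1.35
ee_pos: [0.5008, 0.2492, 0.2186]
tcp_rot: [0.217, 0.976, 0.0, -0.0]
ft_force: [-0.1, 0.2, -0.8]
width: 0.0932
finger_force: 0.0
```

Run:
```python
from h import *
save("wrist","wmix"); rel([.50,-.08,.22],103)
```

```text
shift cm [-13.9487 -29.9767  -0.1553]
tool y at 65.0187182796932 turn about tool z: -37.9812817203068
ee [0.5002 0.2506 0.2186] t 1.4 F [-0.5254 -0.3802  0.0465] w 0.09294401852532924 ff 0.0 j [-0.5691  0.4011  0.0048  1.9829 -0.0035  0.7576  0.5726]
[[-0.9064  0.4223 -0.0003]
 [ 0.4223  0.9064  0.0005]
 [ 0.0004  0.0003 -1.    ]]
```

View pics/wmix.png

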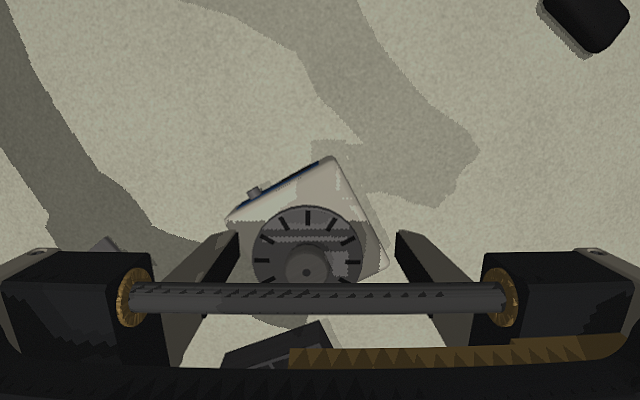

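The wrist view shows the dot at the shaft's top centre at (306,271).

Emit:
servo_tool([
  [-1.74,-3.75,0,0,0,0,9.3],
  [-1.74,-3.75,0,0,0,0,9.3],
  [-1.74,-3.75,0,0,0,0,9.3],
  [-1.74,-3.75,0,0,0,0,9.3],
  [-1.74,-3.75,0,0,0,0,9.3],
  [-1.74,-3.75,0,0,0,0,9.3],
  [-1.74,-3.75,0,0,0,0,9.3],
  [-1.74,-3.75,0,0,0,0,9.3],
  [0,0,0,0,0,0,9.3],
  [0,0,0,0,0,0,9.3],
])

```text
t: 2.4
ee_pos: [0.5002, -0.0796, 0.2185]
tcp_rot: [0.216, 0.976, 0.0, -0.0]
ft_force: [-0.7, 1.3, -0.1]
width: 0.0926
finger_force: 0.0
```

Emit:
servo_tool([
  [0,0,0,0,0,-7.6,9.3],
  [0,0,0,0,0,-7.6,9.3],
  [0,0,0,0,0,-7.6,9.3],
  [0,0,0,0,0,-7.6,9.3],
  [0,0,0,0,0,-7.6,9.3],
  [0,0,0,0,0,0,9.3],
  [0,0,0,0,0,0,9.3],
])

```text
t: 3.1
ee_pos: [0.5002, -0.0788, 0.2186]
tcp_rot: [-0.113, 0.994, 0.0, 0.0]
ft_force: [-0.0, 0.2, -0.4]
width: 0.0928
finger_force: 0.0
```

Run:
```python
from h import *
save("wrist","wpl")
s=load("scene0");d=load("side0");w=load("wmix")
f=[rays(s,[412.75,244.25]),rays(w,[306,271])]
print("shaft top",tri(f), [plane(g,u,.115) for g,u in((s,[412.75,244.25]),(w,[306,271]))])
rel([.50,-.077,.22],103)
```

```text
shaft top [0.5576 0.2111 0.1255] [array([[0.5491, 0.2068, 0.115 ]]), array([[0.5627, 0.2075, 0.115 ]])]
shift cm [-0.0377  0.2178 -0.14  ]
tool y at 102.94305351451844 turn about tool z: -0.05694648548156067
ee [ 0.5001 -0.0792  0.2186] t 3.15 F [-0.2396  0.0159  0.5566] w 0.0932395912819204 ff 0.0 j [ 0.1385  0.3423 -0.1223  2.0878  0.0619  0.7148  1.7732]
[[-0.9746 -0.224  -0.    ]
 [-0.224   0.9746  0.0004]
 [-0.0001  0.0004 -1.    ]]
```

View pics/wpl.png

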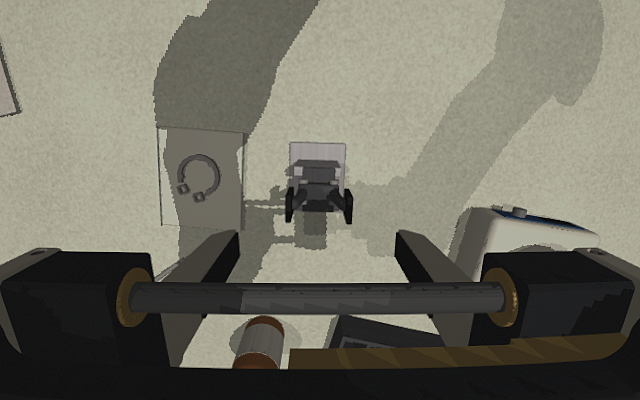

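The wrist view shows pads at (290,205) and (348,205). The ring is at (199,177), with eyes at about (183,189) and (199,197). The stand edges run level with the picture, so the yaw is right.

Run:
```python
from h import *
w=load("wpl");g=w["frame"].max(2)
m=(g<42)
for r in range(182,230,3): print(r,(np.where(m[r,275:365])[0]+275).tolist()[:1],[(c0,c1) for c0,c1 in [(x[0]+275,x[-1]+275) for x in np.split(np.where(m[r,275:365])[0],np.where(np.diff(np.where(m[r,275:365])[0])>1)[0]+1) if len(x)]])
c=cv2.convertScaleAbs(cv2.resize(np.hstack([w["frame"][135:235,270:370],w["frame"][135:235,150:250]]),None,fx=4,fy=4,interpolation=cv2.INTER_CUBIC),alpha=1.8)
cv2.imwrite("pics/crop2.png",c)
rel([.557,-.235,.22],75)
```

```text
182 [328] [(np.int64(328), np.int64(328))]
185 [299] [(np.int64(299), np.int64(299)), (np.int64(337), np.int64(337))]
188 [289] [(np.int64(289), np.int64(293)), (np.int64(335), np.int64(336)), (np.int64(338), np.int64(338))]
191 [288] [(np.int64(288), np.int64(293)), (np.int64(298), np.int64(306)), (np.int64(330), np.int64(338)), (np.int64(345), np.int64(349))]
194 [286] [(np.int64(286), np.int64(293)), (np.int64(297), np.int64(306)), (np.int64(329), np.int64(339)), (np.int64(344), np.int64(350))]
197 [286] [(np.int64(286), np.int64(300)), (np.int64(303), np.int64(305)), (np.int64(326), np.int64(341)), (np.int64(344), np.int64(352))]
200 [286] [(np.int64(286), np.int64(291)), (np.int64(297), np.int64(303)), (np.int64(308), np.int64(317)), (np.int64(319), np.int64(319)), (np.int64(321), np.int64(352))]
203 [286] [(np.int64(286), np.int64(291)), (np.int64(299), np.int64(300)), (np.int64(307), np.int64(328)), (np.int64(334), np.int64(352))]
206 [286] [(np.int64(286), np.int64(291)), (np.int64(303), np.int64(333)), (np.int64(337), np.int64(352))]
209 [286] [(np.int64(286), np.int64(293)), (np.int64(302), np.int64(325)), (np.int64(328), np.int64(332)), (np.int64(341), np.int64(351))]
212 [286] [(np.int64(286), np.int64(292)), (np.int64(344), np.int64(351))]
215 [286] [(np.int64(286), np.int64(291)), (np.int64(344), np.int64(351))]
218 [286] [(np.int64(286), np.int64(290)), (np.int64(345), np.int64(351))]
221 [286] [(np.int64(286), np.int64(290)), (np.int64(346), np.int64(351))]
224 [] []
227 [] []
shift cm [ -2.054  -16.4574  -0.1465]
tool y at 102.94305351451844 turn about tool z: 27.94305351451844
ee [ 0.5001 -0.0792  0.2186] t 3.15 F [-0.2396  0.0159  0.5566] w 0.0932395912819204 ff 0.0 j [ 0.1385  0.3423 -0.1223  2.0878  0.0619  0.7148  1.7732]
[[-0.9746 -0.224  -0.    ]
 [-0.224   0.9746  0.0004]
 [-0.0001  0.0004 -1.    ]]
```

View pics/crop2.png

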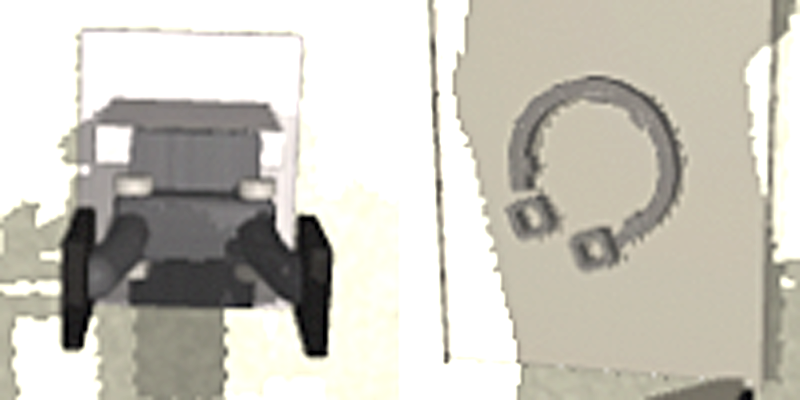

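Run:
```python
from h import *
import station
print("go",station.grasp_offset if hasattr(station,"grasp_offset") else dir(station))
w=load("wpl")
c=plane(w,[[319,209.5],[286,210],[352,210]],.147);print("pads",c,np.linalg.norm(c[1]-c[2]))
# ring: crop -> px
k=lambda x,y:[150+(x-400)/4,135+y/4]
e=plane(w,[k(532,217),k(596,250)],.016);print("eyes",e,e.mean(0),np.degrees(np.arctan2(*(e[0]-e[1])[1::-1])),np.linalg.norm(e[0]-e[1]))
rel([c[0,0],c[0,1],.22],101.3)
```

```text
go 0.0188
pads [[ 0.4998 -0.0778  0.147 ]
 [ 0.5063 -0.1042  0.147 ]
 [ 0.4941 -0.0512  0.147 ]] 0.054347825154084047
eyes [[ 0.5509 -0.242   0.016 ]
 [ 0.557  -0.2205  0.016 ]] [ 0.5539 -0.2313  0.016 ] -105.9343327830759 0.022375126418558627
shift cm [ 0.0017  0.1459 -0.1401]
tool y at 102.94305351451844 turn about tool z: 1.6430535145184422
ee [ 0.5001 -0.0792  0.2186] t 3.15 F [-0.2396  0.0159  0.5566] w 0.0932395912819204 ff 0.0 j [ 0.1385  0.3423 -0.1223  2.0878  0.0619  0.7148  1.7732]
[[-0.9746 -0.224  -0.    ]
 [-0.224   0.9746  0.0004]
 [-0.0001  0.0004 -1.    ]]
```

Emit:
servo_tool([
  [0,0.15,0.7,0,0,1.6,9.3],
  [0,0,3,0,0,0,9.3],
  [0,0,3,0,0,0,9.3],
  [0,0,2,0,0,0,9.3],
  [0,0,2,0,0,0,9.3],
  [0,0,0,0,0,0,7.5],
  [0,0,0,0,0,0,6.5],
  [0,0,0,0,0,0,5.8],
  [0,0,0,0,0,0,5.5],
  [0,0,0,0,0,0,5.5],
  [0,0,0,0,0,0,5.5],
  [0,0,0,0,0,0,5.5],
], squeeze=20)

```text
t: 4.35
ee_pos: [0.4999, -0.0787, 0.1122]
tcp_rot: [-0.1, 0.995, 0.0, 0.001]
ft_force: [-1.2, 3.2, 5.7]
width: 0.0555
finger_force: 5.2
```

Emit:
servo_tool([
  [0,0,0,0,0,0,5.45],
  [0,0,0,0,0,0,5.45],
  [0,0,0,0,0,0,5.45],
])

```text
t: 4.65
ee_pos: [0.4999, -0.0785, 0.1121]
tcp_rot: [-0.1, 0.995, 0.0, 0.0]
ft_force: [-0.6, 3.3, 7.2]
width: 0.0546
finger_force: 5.3
```

Emit:
servo_tool([
  [0,0,-1,0,0,0,5.45],
  [0,0,-1,0,0,0,5.45],
  [0,0,-1.5,0,0,0,5.45],
  [0,0,-1.5,0,0,0,5.45],
  [0,0,-1.5,0,0,0,5.45],
  [0,0,-1,0,0,0,5.45],
  [0,0,0,0,0,0,5.45],
  [0,0,0,0,0,0,5.45],
])

```text
t: 5.45
ee_pos: [0.4995, -0.0792, 0.1867]
tcp_rot: [-0.1, 0.995, -0.0, 0.0]
ft_force: [0.3, 0.9, -1.5]
width: 0.0546
finger_force: 4.9
```

Run:
```python
from h import *
# eye midpoint estimate: side (.5554,-.235), wrist (.5539,-.2313)
rel([.5545,-.233,.19],74.5)
```

```text
shift cm [ -2.348  -16.1632  -0.3262]
tool y at 101.42329138965147 turn about tool z: 26.923291389651467
ee [ 0.4995 -0.0792  0.1867] t 5.45 F [ 0.3226  0.9111 -1.5228] w 0.054583465219951804 ff 4.895210936665535 j [ 0.1291  0.3858 -0.1126  2.1235  0.0715  0.6355  1.7374]
[[-0.9802 -0.1981  0.0003]
 [-0.1981  0.9802 -0.0002]
 [-0.0003 -0.0002 -1.    ]]
```

Emit:
servo_tool([
  [-0.47,-3.23,0,0,0,0,5.45],
  [-0.47,-3.23,0,0,0,0,5.45],
  [-0.47,-3.23,0,0,0,0,5.45],
  [-0.47,-3.23,0,0,0,0,5.45],
  [-0.47,-3.23,0,0,0,0,5.45],
  [0,0,0.5,0,0,6.73,5.45],
  [0,0,1,0,0,6.73,5.45],
  [0,0,1,0,0,6.73,5.45],
  [0,0,1,0,0,6.73,5.45],
  [0,0,1,0,0,0,5.45],
  [0,0,0,0,0,0,5.45],
  [0,0,0,0,0,0,5.45],
])

```text
t: 6.65
ee_pos: [0.5545, -0.2326, 0.1412]
tcp_rot: [0.133, 0.991, 0.0, -0.0]
ft_force: [1.2, -0.6, -0.3]
width: 0.0547
finger_force: 4.9
```

Run:
```python
from h import *
rel([.5545,-.233,.14],74.5)
o=get_obs();M=R.from_quat(o["tcp_rot"]).as_matrix()
im=[]
for n in("side","scene","wrist"):
    f=save(n,n+"1"); c=o["ee_pos"]+[0,0,-.105]; u=proj(f,c)[0].astype(int);print(n,u)
    x=np.clip(u[0]-50,0,540);y=np.clip(u[1]-45,0,325)
    print("crop origin",x,y)
    im.append(cv2.convertScaleAbs(cv2.resize(f["frame"][y:y+75,x:x+100],None,fx=4,fy=4,interpolation=cv2.INTER_CUBIC),alpha=1.5))
cv2.imwrite("pics/crop3.png",np.vstack([np.hstack(im[:2]),np.hstack([im[2],im[2]*0])]))
```

```text
shift cm [-0.0149 -0.0363  0.1185]
tool y at 74.67221716901139 turn about tool z: 0.17221716901138961
ee [ 0.5545 -0.2326  0.1412] t 6.65 F [ 1.1766 -0.5656 -0.3133] w 0.05472362527777498 ff 4.876532480120659 j [ 0.2812  0.5468  0.0317  1.9605 -0.0278  0.6357  1.6339]
[[-0.9644  0.2643 -0.001 ]
 [ 0.2643  0.9644  0.0003]
 [ 0.001   0.     -1.    ]]
side [316 324]
crop origin 266 279
scene [287 181]
crop origin 237 136
wrist [317 198]
crop origin 267 153
```

View pics/crop3.png

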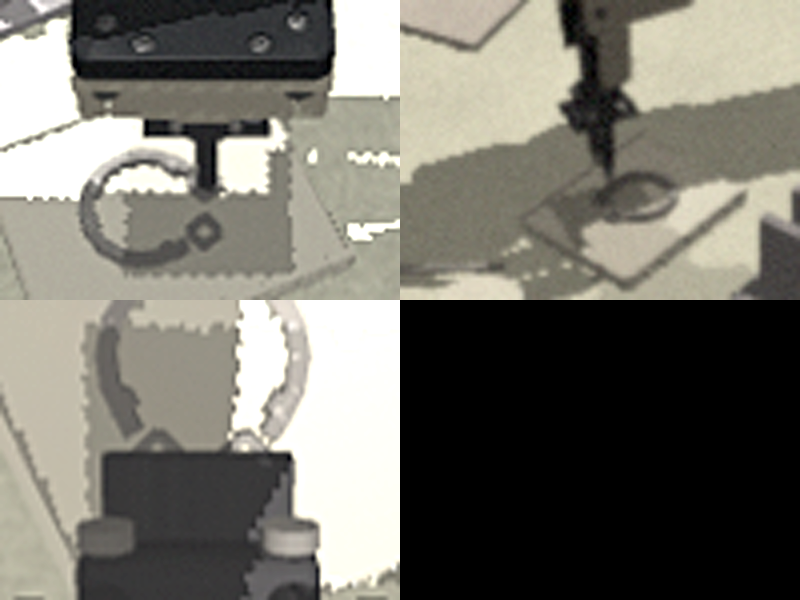

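Side crop: the free eye is at px (317,336.8) and the tip stem ends at about px (317,326.7). In the wrist crop the eyes lie symmetrically about the pliers' centre column (316.8).

Run:
```python
from h import *
o=get_obs();p=o["ee_pos"];M=R.from_quat(o["tcp_rot"]).as_matrix()
tz=p[2]-.0962; d=.0114*M[:,1]
tips=np.array([[p[0],p[1],tz]]*2)+np.array([d,-d]);tips[:,2]=tz
print("tips l,r",tips)
for n in("side","scene"):
    f=load(n+"1"); print(n,"tips px",proj(f,tips),"shoulder",proj(f,tips+[0,0,.0054]))
    low=tips.copy();low[:,2]=.016;print(" eyes px if below",proj(f,low))
s0=load("side0")
e=plane(load("side1"),[317,336.75],.016);print("eye_r side",e)
e0=plane(s0,[[317.2,325.5],[317.2,337]],.016);print(e0)
f=load("scene0"); print("scene eyes at",proj(f,np.r_[e0,low]))
w=load("wrist1"); print("wrist tips expected eyes",proj(w,low))
w0=load("wpl");print(plane(w0,[[150+132/4,135+217/4],[150+196/4,135+250/4]],.016))
# ring outline dark mask centre in side0
g=s0["frame"].max(2)[295:365,255:355];
m=((g<150)).astype(np.uint8);n,l,st,ct=cv2.connectedComponentsWithStats(m);
for i in range(1,n):
    if st[i,4]>40: print(st[i],ct[i]+[255,295])
```

```text
tips l,r [[ 0.5579 -0.222   0.0459]
 [ 0.5519 -0.244   0.0459]]
side tips px [[316.5491 315.0619]
 [316.4891 327.6052]] shoulder [[316.5406 313.361 ]
 [316.4797 325.9443]]
 eyes px if below [[316.5953 324.0992]
 [316.5397 336.4192]]
scene tips px [[288.6275 180.6319]
 [285.4379 176.2068]] shoulder [[288.5097 179.1603]
 [285.3125 174.7406]]
 eyes px if below [[289.2678 188.6219]
 [286.1199 184.1694]]
eye_r side [[ 0.5524 -0.2447  0.016 ]]
[[ 0.5582 -0.2248  0.016 ]
 [ 0.5526 -0.2453  0.016 ]]
scene eyes at [[288.5699 188.2076]
 [285.6312 184.0791]
 [289.2678 188.6219]
 [286.1199 184.1694]]
wrist tips expected eyes [[328.9758 193.5145]
 [306.1002 193.497 ]]
[[ 0.5509 -0.242   0.016 ]
 [ 0.557  -0.2205  0.016 ]]
[  5   0  66  70 182] [285.0714 316.7802]
[ 30  21  38  31 468] [303.3996 330.8932]
[ 47  48  53  22 263] [330.3878 354.7186]
```

Emit:
servo_tool([
  [0,-0.05,0.8,0,0,0,5.5],
  [0,0,0.8,0,0,0,5.5],
  [0,0,0.8,0,0,0,5.5],
  [0,0,0.5,0,0,0,5.5],
  [0,0,0,0,0,0,5.5],
])

```text
t: 7.3
ee_pos: [0.554, -0.233, 0.1115]
tcp_rot: [0.135, 0.991, 0.0, -0.001]
ft_force: [0.0, -0.3, -1.2]
width: 0.0551
finger_force: 4.8
```

Emit:
servo_tool([
  [0,0,0.1,0,0,0,5.5],
  [0,0,0.1,0,0,0,5.5],
  [0,0,0.1,0,0,0,5.5],
  [0,0,0,0,0,0,5.5],
])

```text
t: 7.7
ee_pos: [0.5546, -0.2332, 0.1097]
tcp_rot: [0.135, 0.991, -0.0, 0.0]
ft_force: [1.2, 0.5, -1.8]
width: 0.0552
finger_force: 4.9
```

Emit:
servo_tool([
  [0,0,0.1,0,0,0,5.5],
  [0,0,0.1,0,0,0,5.5],
  [0,0,0.1,0,0,0,5.5],
  [0,0,0,0,0,0,5.5],
])

```text
t: 8.1
ee_pos: [0.5555, -0.2338, 0.1075]
tcp_rot: [0.135, 0.991, -0.0, 0.001]
ft_force: [-0.4, -0.2, 7.5]
width: 0.0552
finger_force: 5.6
```

Emit:
servo_tool([
  [0,0,-0.1,0,0,0,5.2],
  [0,0,0,0,0,0,4.8],
  [0,0,0,0,0,0,4.4],
  [0,0,0,0,0,0,4.0],
  [0,0,0,0,0,0,3.6],
  [0,0,0,0,0,0,3.35],
  [0,0,0,0,0,0,3.35],
  [0,0,0,0,0,0,3.35],
  [0,0,0,0,0,0,3.35],
], squeeze=28)

```text
t: 9.0
ee_pos: [0.5545, -0.2331, 0.1075]
tcp_rot: [0.135, 0.991, 0.0, -0.0]
ft_force: [-0.9, -1.7, 1.9]
width: 0.0338
finger_force: 13.2
```

Emit:
servo_tool([
  [0,0,-0.3,0,0,0,3.35],
  [0,0,-0.5,0,0,0,3.35],
  [0,0,-1,0,0,0,3.35],
  [0,0,-1.5,0,0,0,3.35],
  [0,0,-1.5,0,0,0,3.35],
  [0,0,-1.5,0,0,0,3.35],
  [0,0,-1.5,0,0,0,3.35],
  [0,0,-1.5,0,0,0,3.35],
  [0,0,-1.5,0,0,0,3.35],
  [0,0,-1.5,0,0,0,3.35],
  [0,0,-1.2,0,0,0,3.35],
  [0,0,0,0,0,0,3.35],
])

```text
t: 10.2
ee_pos: [0.5552, -0.2334, 0.2446]
tcp_rot: [0.135, 0.991, -0.0, 0.001]
ft_force: [-0.0, -0.9, -2.3]
width: 0.0343
finger_force: 12.5
```

Run:
```python
from h import *
o=get_obs();M=R.from_quat(o["tcp_rot"]).as_matrix();p=o["ee_pos"]
im=[]
for n in("side","scene"):
    f=save(n,n+"2"); u=proj(f,p+[0,0,-.1])[0].astype(int)
    x=np.clip(u[0]-50,0,540);y=np.clip(u[1]-40,0,325);print(n,u,x,y)
    im.append(cv2.convertScaleAbs(cv2.resize(f["frame"][y:y+75,x:x+100],None,fx=4,fy=4,interpolation=cv2.INTER_CUBIC),alpha=1.5))
w=save("wrist","wrist2"); im.append(cv2.convertScaleAbs(cv2.resize(w["frame"][110:260,217:417],None,fx=2,fy=2),alpha=1.5)); 
# shaft from wrist at mixer, better: ring target. shaft at ring x=4.5 => tips at ring x=25 => tool offset
s=np.array([.5605,.2090]); print(rel([s[0],s[1],p[2]],None))
cv2.imwrite("pics/crop4.png",np.vstack([np.hstack(im[:2]),np.hstack([im[2],im[2]*0])]))
s0=load("scene0")["frame"];d0=load("side0")["frame"]
```

```text
side [316 286] 266 246
scene [284 150] 234 110
shift cm [11.1862 42.7662 -0.2333]
ee [ 0.5541 -0.233   0.2422] t 10.35 F [ 0.318  -0.1438 -2.0351] w 0.033868075347331064 ff 12.480398565530777 j [ 0.2726  0.4241  0.0441  1.8688 -0.0242  0.8499  1.6293]
[[-0.9637  0.267  -0.0007]
 [ 0.267   0.9637  0.0003]
 [ 0.0007  0.0001 -1.    ]]
None
```

View pics/crop4.png

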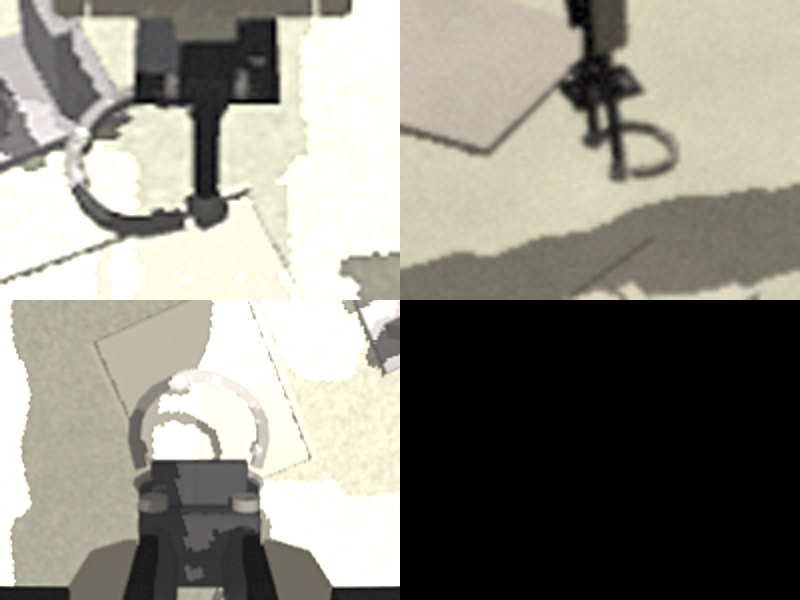

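Both eyes are on the tips and the ring is spread and hanging, with the tips at side px (317,298). Next I'll check that the transfer path is clear of the bottle.

Run:
```python
from h import *
d=load("side0");s=load("scene0")
print("bottle base",plane(d,[393,258],0),plane(s,[262,250],0), "top",plane(d,[400,210],.13))
print("rack corners", plane(d,[[333,162],[370,159],[388,213],[350,220]],.05))
```

```text
bottle base [[ 0.7484 -0.1128  0.    ]] [[ 0.7503 -0.098   0.    ]] top [[ 0.7461 -0.1053  0.13  ]]
rack corners [[ 0.7034  0.1634  0.05  ]
 [ 0.7946  0.1516  0.05  ]
 [ 0.7635 -0.0344  0.05  ]
 [ 0.6801 -0.0326  0.05  ]]
```

Emit:
servo_tool([
  [0.83,3.89,0,0,0,0,3.35],
  [0.83,3.89,0,0,0,0,3.35],
  [0.83,3.89,0,0,0,0,3.35],
  [0.83,3.89,0,0,0,0,3.35],
  [0.83,3.89,0,0,0,0,3.35],
  [0.83,3.89,0,0,0,0,3.35],
  [0.83,3.89,0,0,0,0,3.35],
  [0.83,3.89,0,0,0,0,3.35],
  [0.83,3.89,0,0,0,0,3.35],
  [0.83,3.89,0,0,0,0,3.35],
  [0.83,3.89,0,0,0,0,3.35],
  [0,0,0,0,0,0,3.35],
])

```text
t: 11.55
ee_pos: [0.5796, 0.2107, 0.2414]
tcp_rot: [0.131, 0.991, 0.001, -0.001]
ft_force: [-0.6, 0.4, -2.1]
width: 0.0342
finger_force: 12.5
```

Run:
```python
from h import *
rel([.58,.2035,.243],75); save("wrist","wA")
```

```text
shift cm [-0.2202 -0.6857 -0.1635]
tool y at 74.96068883469273 turn about tool z: -0.03931116530726797
ee [0.5796 0.2107 0.2414] t 11.55 F [-0.63    0.3794 -2.0932] w 0.03415789421694881 ff 12.495260685682297 j [-0.4268  0.4442 -0.0173  1.8324  0.0054  0.8652  0.8624]
[[-0.9657  0.2595 -0.0016]
 [ 0.2595  0.9657  0.0029]
 [ 0.0023  0.0024 -1.    ]]
```

Emit:
servo_tool([
  [-3,0,0,0,0,0,3.35],
  [-3,0,0,0,0,0,3.35],
  [0,0,0,0,0,0,3.35],
  [0,0,0,0,0,0,3.35],
])

```text
t: 12.0
ee_pos: [0.6384, 0.1857, 0.2415]
tcp_rot: [0.136, 0.991, -0.001, -0.001]
ft_force: [-0.2, 0.1, -3.2]
width: 0.0339
finger_force: 12.4
```

Run:
```python
from h import *
rel(); save("wrist","wB")
c=[cv2.convertScaleAbs(cv2.resize(load(t)["frame"][80:230,222:422],None,fx=2,fy=2,interpolation=cv2.INTER_CUBIC),alpha=1.6) for t in("wA","wB")]
cv2.imwrite("pics/crop5.png",np.hstack(c))
```

```text
ee [0.6384 0.1857 0.2415] t 12.0 F [-0.1823  0.0886 -3.2473] w 0.0338973980227815 ff 12.423917949199677 j [-0.3658  0.5039 -0.0043  1.7214  0.0032  0.9184  0.9267]
[[-0.9631  0.2693 -0.0019]
 [ 0.2693  0.9631 -0.0012]
 [ 0.0015 -0.0016 -1.    ]]
```

View pics/crop5.png

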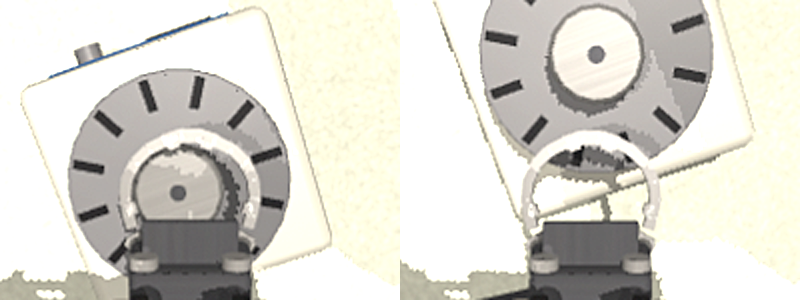

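The dot on the shaft is at px (311,176.5) in view A and (320,107) in view B. The ring is centred at column 318 in view B.

Run:
```python
from h import *
def dot(t,u):
    f=load(t)["frame"][u[1]-6:u[1]+7,u[0]-6:u[0]+7].astype(float).mean(2); w=np.clip(np.median(f)-15-f,0,None)
    yy,xx=np.mgrid[-6:7,-6:7]; return [u[0]+(w*xx).sum()/w.sum(),u[1]+(w*yy).sum()/w.sum()]
a=dot("wA",(311,176));b=dot("wB",(320,107));m=dot("wmix",(306,271));s=dot("scene0",(413,244))
print(a,b,m,s)
r={k:rays(load(k),v) for k,v in dict(wA=a,wB=b,wmix=m,scene0=s).items()}
for ks in (["wA","wB"],["wB","wmix"],["wA","wB","wmix"],["wB","scene0"],list(r)): print(ks,tri([r[k] for k in ks]))
for k,v in dict(wA=a,wB=b,wmix=m,scene0=s).items():
    print(k,[plane(load(k),v,z)[0] for z in(.1,.115,.125)])
```

```text
[np.float64(310.6006465883954), np.float64(176.1141738982474)] [np.float64(319.7194012883668), np.float64(106.82967032967034)] [np.float64(306.0245821042281), np.float64(272.26892822025565)] [np.float64(412.2152380952381), np.float64(244.71619047619046)]
['wA', 'wB'] [0.5591 0.2096 0.1249]
['wB', 'wmix'] [0.5592 0.2096 0.1251]
['wA', 'wB', 'wmix'] [0.5591 0.2096 0.1251]
['wB', 'scene0'] [0.5586 0.2103 0.1237]
['wA', 'wB', 'wmix', 'scene0'] [0.5591 0.21   0.1246]
wA [array([0.5634, 0.208 , 0.1   ]), array([0.5608, 0.2089, 0.115 ]), array([0.5591, 0.2096, 0.125 ])]
wB [array([0.5582, 0.21  , 0.1   ]), array([0.5588, 0.2098, 0.115 ]), array([0.5591, 0.2096, 0.125 ])]
wmix [array([0.5711, 0.2029, 0.1   ]), array([0.564 , 0.2069, 0.115 ]), array([0.5592, 0.2096, 0.125 ])]
scene0 [array([0.5389, 0.1996, 0.1   ]), array([0.5511, 0.2069, 0.115 ]), array([0.5592, 0.2117, 0.125 ])]
```

Run:
```python
from h import *
o=get_obs();M=R.from_quat(o["tcp_rot"]).as_matrix();p=o["ee_pos"]
f=load("wB");g=f["frame"].astype(int)
q=plane(f,[[284.5,175],[352,175],[318,145]],.146); print("ring pts in tool cm\n",(q-p)@M*100)
sh=np.array([.5592,.2098,.1]); print("shaft in tool cm",(sh-p)@M*100, "tilt deg",np.degrees(M[:2,2]))
c=cv2.convertScaleAbs(cv2.resize(g[135:210,272:372].astype(np.uint8),None,fx=6,fy=6,interpolation=cv2.INTER_CUBIC),alpha=1.0)
cv2.imwrite("pics/crop6.png",c)
```

```text
ring pts in tool cm
 [[ 2.3347 -2.9712  9.5787]
 [ 2.3321  2.9641  9.5711]
 [ 4.9402 -0.0254  9.5793]]
shaft in tool cm [ 8.1749  0.1617 14.1845] tilt deg [-0.113  -0.0452]
```

View pics/crop6.png

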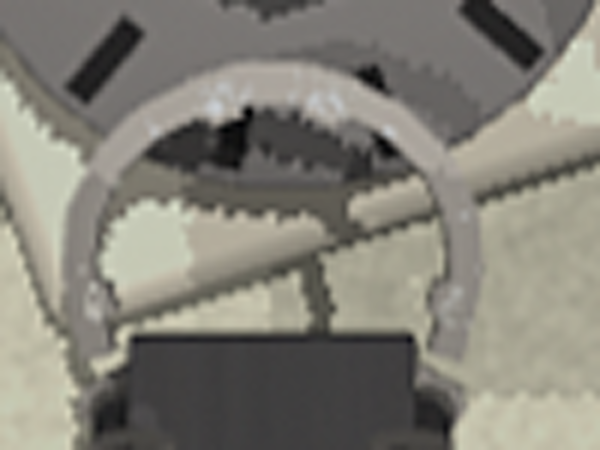

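The ring spans px columns 282 to 352. Its far edge is at row 145.8, and the crosspiece's lower front edge is at row 190.8.

Run:
```python
from h import *
o=get_obs();M=R.from_quat(o["tcp_rot"]).as_matrix();p=o["ee_pos"]
f=load("wB")
for uv,z in (([317.3,190.8],.200),([317.3,190.8],.198),([316.8,145.8],.146),([316.8,145.8],.142),([293.7,190.8],.2),([341.2,190.8],.2)): print(uv,z,((plane(f,uv,z)-p)@M*100)[0])
# same in early holding view (over ring, before pick): wrist1 crosspiece front edge row
f1=load("wrist1"); g=f1["frame"][:,300:335].mean(2).mean(1); print("rows",[(r,int(g[r])) for r in range(180,205)])
g=f["frame"][:,305:330].mean(2).mean(1); print("rows",[(r,int(g[r])) for r in range(183,198)])
g=f["frame"][140:165,310:324].mean(2).mean(1);print(g.astype(int))
```

```text
[317.3, 190.8] 0.2 [ 2.1804 -0.0915  4.1747]
[317.3, 190.8] 0.198 [ 2.1332 -0.0913  4.3747]
[316.8, 145.8] 0.146 [ 4.8723 -0.1284  9.5793]
[316.8, 145.8] 0.142 [ 4.8386 -0.1287  9.9793]
[293.7, 190.8] 0.2 [ 2.1812 -1.7596  4.1769]
[341.2, 190.8] 0.2 [2.18   1.5973 4.1726]
rows [(180, 108), (181, 111), (182, 113), (183, 112), (184, 109), (185, 100), (186, 94), (187, 98), (188, 95), (189, 97), (190, 77), (191, 38), (192, 34), (193, 38), (194, 38), (195, 38), (196, 38), (197, 38), (198, 38), (199, 38), (200, 38), (201, 38), (202, 38), (203, 38), (204, 39)]
rows [(183, 130), (184, 144), (185, 155), (186, 157), (187, 161), (188, 164), (189, 150), (190, 94), (191, 42), (192, 62), (193, 64), (194, 63), (195, 63), (196, 63), (197, 63)]
[118 118 117 112 109 139 167 166 165 166 169 169 144 105  84  56  54  56
  55  55  62  72  79  92  98]
```

Emit:
servo_tool([
  [2,0.1,0,0,0,0,3.35],
  [2,0.1,0,0,0,0,3.35],
  [1.5,0.05,0,0,0,0,3.35],
  [0.87,0,0,0,0,0,3.35],
  [0,0,0,0,0,0,3.35],
  [0,0,0,0,0,0,3.35],
  [0,0,0,0,0,0,3.35],
])

```text
t: 12.75
ee_pos: [0.5787, 0.2066, 0.2427]
tcp_rot: [0.135, 0.991, -0.0, 0.0]
ft_force: [0.7, 0.3, -2.6]
width: 0.034
finger_force: 12.4
```

Run:
```python
from h import *
f=save("wrist","wC");o=get_obs();M=R.from_quat(o["tcp_rot"]).as_matrix();p=o["ee_pos"]
print((np.array([.5592,.2098,.1])-p)@M*100,p,np.degrees(M[:2,2]),o["width"],o["finger_force"],o["ft_force"])
cv2.imwrite("pics/crop7.png",cv2.resize(f["frame"][125:225,252:382],None,fx=6,fy=6,interpolation=cv2.INTER_CUBIC))
```

```text
[ 1.9629 -0.2043 14.2605] [0.5786 0.2065 0.2426] [ 0.0265 -0.0099] 0.03421186759735511 12.424352020025253 [-0.5084 -0.8387 -3.0023]
```

View pics/crop7.png

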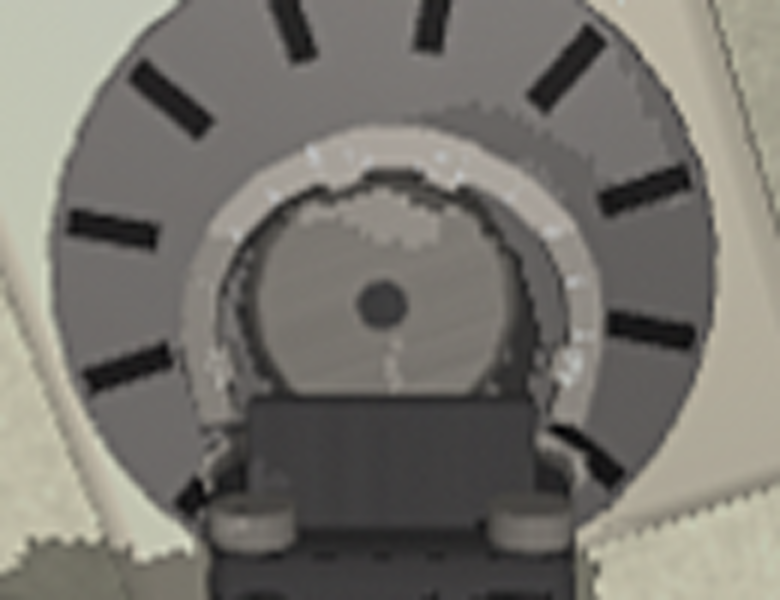

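The dot is at px (315.5,175.7), the ring's mid column is 317.3 and its apex row is 145.8.

Run:
```python
from h import *
f=load("wC");o=get_obs();M=R.from_quat(o["tcp_rot"]).as_matrix();p=o["ee_pos"]
T=lambda uv,z:((plane(f,uv,z)-p)@M*100)[0]
print("dot",T([315.5,175.7],.125),"ring L,R",T([252+182/6,125+330/6],.148),T([252+602/6,125+330/6],.148),"apex",T([252+388/6,145.6],.146),"cross",T([252+249/6,125+396/6],.2),T([252+534/6,125+396/6],.2),)
```

```text
dot [ 1.9373 -0.1996 11.7605] ring L,R [ 1.9766 -3.1086  9.4606] [1.9789 3.0524 9.4603] apex [ 4.9548 -0.0874  9.659 ] cross [ 2.2128 -1.7294  4.2604] [2.2141 1.6464 4.2603]
```

Emit:
servo_tool([
  [0.1,-0.15,0.3,0,0,0,3.35],
  [0,0,0.3,0,0,0,3.35],
  [0,0,0.3,0,0,0,3.35],
  [0,0,0.3,0,0,0,3.35],
  [0,0,0.3,0,0,0,3.35],
  [0,0,0.3,0,0,0,3.35],
  [0,0,0,0,0,0,3.35],
])

```text
t: 13.5
ee_pos: [0.5763, 0.2057, 0.2241]
tcp_rot: [0.135, 0.991, -0.0, -0.0]
ft_force: [-0.3, -0.6, -2.8]
width: 0.0343
finger_force: 12.4
```

Emit:
servo_tool([
  [0,0,0.2,0,0,0,3.35],
  [0,0,0.2,0,0,0,3.35],
  [0,0,0.2,0,0,0,3.35],
  [0,0,0,0,0,0,3.35],
])

```text
t: 13.9
ee_pos: [0.5764, 0.2057, 0.2184]
tcp_rot: [0.135, 0.991, -0.0, -0.0]
ft_force: [-0.1, 1.2, -1.7]
width: 0.0339
finger_force: 12.4
```

Emit:
servo_tool([
  [0,0,0.2,0,0,0,3.35],
  [0,0,0.2,0,0,0,3.35],
  [0,0,0.2,0,0,0,3.35],
  [0,0,0,0,0,0,3.35],
])

```text
t: 14.3
ee_pos: [0.5764, 0.2057, 0.2123]
tcp_rot: [0.135, 0.991, -0.0, -0.0]
ft_force: [0.4, -0.0, -2.5]
width: 0.0339
finger_force: 12.4
```

Emit:
servo_tool([
  [0,0,0.2,0,0,0,3.35],
  [0,0,0.2,0,0,0,3.35],
  [0,0,0.1,0,0,0,3.35],
  [0,0,0,0,0,0,3.35],
])

```text
t: 14.7
ee_pos: [0.5764, 0.2057, 0.2074]
tcp_rot: [0.135, 0.991, -0.0, -0.0]
ft_force: [-0.1, 0.2, -1.4]
width: 0.0342
finger_force: 12.4
```

Still free. From here I'll use 1 mm steps.

Emit:
servo_tool([
  [0,0,0.1,0,0,0,3.35],
  [0,0,0.1,0,0,0,3.35],
  [0,0,0.1,0,0,0,3.35],
  [0,0,0.1,0,0,0,3.35],
  [0,0,0,0,0,0,3.35],
])

```text
t: 15.2
ee_pos: [0.5765, 0.2057, 0.2035]
tcp_rot: [0.135, 0.991, -0.0, -0.0]
ft_force: [-0.1, 0.3, -2.4]
width: 0.0339
finger_force: 12.4
```

Emit:
servo_tool([
  [0,0,0.1,0,0,0,3.35],
  [0,0,0.1,0,0,0,3.35],
  [0,0,0,0,0,0,3.35],
])

```text
t: 15.5
ee_pos: [0.5765, 0.2057, 0.2015]
tcp_rot: [0.135, 0.991, -0.0, 0.0]
ft_force: [0.2, -0.4, -1.3]
width: 0.0339
finger_force: 12.4
```

Emit:
servo_tool([
  [0,0,0.1,0,0,0,3.35],
  [0,0,0.1,0,0,0,3.35],
  [0,0,0,0,0,0,3.35],
])

```text
t: 15.8
ee_pos: [0.5766, 0.2057, 0.1995]
tcp_rot: [0.135, 0.991, -0.0, 0.0]
ft_force: [0.5, 0.3, -1.9]
width: 0.034
finger_force: 12.4
```

Emit:
servo_tool([
  [0,0,0.1,0,0,0,3.35],
  [0,0,0.1,0,0,0,3.35],
  [0,0,0,0,0,0,3.35],
])

```text
t: 16.1
ee_pos: [0.5772, 0.206, 0.1989]
tcp_rot: [0.135, 0.991, 0.001, 0.001]
ft_force: [-0.5, -0.5, 8.6]
width: 0.0341
finger_force: 12.1
```

Emit:
servo_tool([
  [0,0,0.1,0,0,0,3.35],
  [0,0,0,0,0,0,3.35],
])

```text
t: 16.3
ee_pos: [0.5779, 0.2062, 0.1986]
tcp_rot: [0.135, 0.991, 0.001, 0.002]
ft_force: [-0.1, -0.8, 12.3]
width: 0.0337
finger_force: 12.0
```

Emit:
servo_tool([
  [0,0,0.1,0,0,0,3.35],
  [0,0,0,0,0,0,3.35],
])

```text
t: 16.5
ee_pos: [0.5784, 0.2061, 0.1981]
tcp_rot: [0.135, 0.991, 0.001, 0.002]
ft_force: [-0.8, -1.3, 15.9]
width: 0.034
finger_force: 12.0
```

Contact with the rotor shows at the expected height. I'll ease the press off a little, then let the ring contract while the tips follow along tool −x.

Emit:
servo_tool([
  [0,0,-0.15,0,0,0,3.35],
  [0,0,0,0,0,0,3.5],
  [-0.04,0,0,0,0,0,3.7],
  [-0.04,0,0,0,0,0,3.9],
  [-0.04,0,0,0,0,0,4.1],
  [-0.04,0,0,0,0,0,4.3],
  [0,0,0,0,0,0,4.3],
])

```text
t: 17.2
ee_pos: [0.5785, 0.2054, 0.1975]
tcp_rot: [0.135, 0.991, 0.0, 0.0]
ft_force: [1.3, -0.1, 5.2]
width: 0.0432
finger_force: 3.4
```

Emit:
servo_tool([
  [-0.05,0,0,0,0,0,4.5],
  [-0.05,0,0,0,0,0,4.7],
  [-0.05,0,0,0,0,0,4.9],
  [-0.05,0,0,0,0,0,5.1],
  [-0.03,0,0,0,0,0,5.2],
  [0,0,0,0,0,0,5.2],
])

```text
t: 17.8
ee_pos: [0.5801, 0.2046, 0.1968]
tcp_rot: [0.135, 0.991, -0.0, -0.0]
ft_force: [0.6, 0.0, 1.0]
width: 0.0522
finger_force: 2.3
```

Emit:
servo_tool([
  [0,0,0,0,0,0,5.35],
  [0,0,0,0,0,0,5.35],
  [0,0,0,0,0,0,5.35],
])

```text
t: 18.1
ee_pos: [0.5803, 0.2046, 0.1971]
tcp_rot: [0.135, 0.991, -0.0, -0.0]
ft_force: [0.5, -0.9, 0.2]
width: 0.0535
finger_force: 4.9
```

Run:
```python
from h import *
f=save("wrist","wD");s=save("scene","sD");d=save("side","dD");rel()
a=cv2.resize(f["frame"][125:225,252:382],(400,300),interpolation=cv2.INTER_CUBIC)
im=[]
for g in(s,d):
    u=proj(g,[.5592,.2098,.105])[0].astype(int);im.append(cv2.convertScaleAbs(cv2.resize(g["frame"][u[1]-38:u[1]+37,u[0]-50:u[0]+50],(400,300),interpolation=cv2.INTER_CUBIC),alpha=1.3));print(u)
cv2.imwrite("pics/crop8.png",np.vstack([np.hstack([a,a*0]),np.hstack(im)]))
```

```text
ee [0.5802 0.2046 0.1971] t 18.25 F [ 0.7545 -0.2953  0.2369] w 0.05378720676172434 ff 4.901093244552612 j [-0.422   0.491  -0.0135  1.8807  0.0093  0.7701  0.8599]
[[-0.9637  0.267  -0.    ]
 [ 0.267   0.9637 -0.0001]
 [-0.     -0.0002 -1.    ]]
[410 250]
[268 141]
```

View pics/crop8.png

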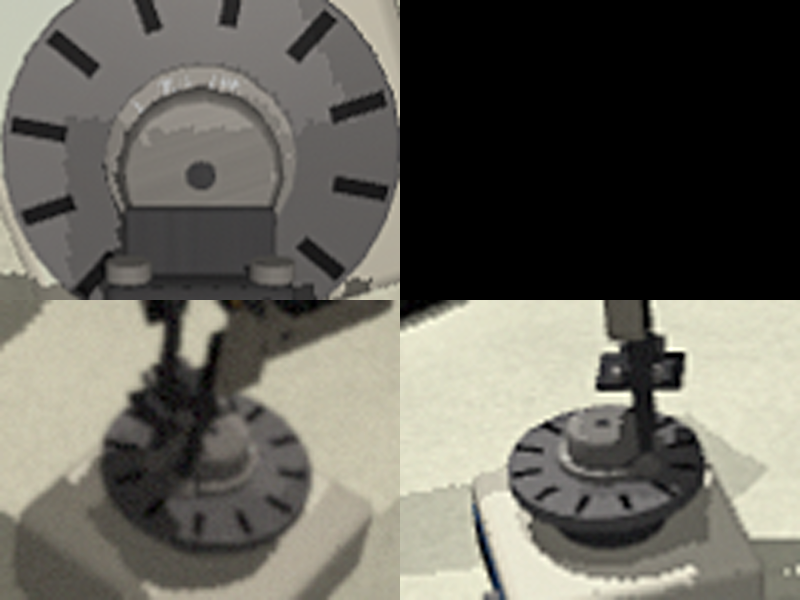

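The ring is concentric with the shaft: its edges are symmetric about the dot and it lies low on the rotor. The finger force is back to the bare spring value. I'll withdraw the tips.

Emit:
servo_tool([
  [0,0,-0.1,0,0,0,5.4],
  [0,0,-0.1,0,0,0,5.4],
  [0,0,-0.2,0,0,0,5.4],
  [0,0,0,0,0,0,5.4],
])

```text
t: 18.65
ee_pos: [0.5803, 0.2047, 0.2013]
tcp_rot: [0.135, 0.991, 0.0, 0.0]
ft_force: [-0.1, -1.3, -1.4]
width: 0.0542
finger_force: 4.9
```

Emit:
servo_tool([
  [0,0,-0.2,0,0,0,5.4],
  [0,0,-0.3,0,0,0,5.4],
  [0,0,-0.5,0,0,0,5.4],
  [0,0,-1,0,0,0,5.4],
  [0,0,-1,0,0,0,5.4],
  [0,0,-1,0,0,0,5.4],
  [0,0,0,0,0,0,5.4],
])

```text
t: 19.35
ee_pos: [0.5812, 0.205, 0.2432]
tcp_rot: [0.135, 0.991, 0.001, 0.001]
ft_force: [-0.6, 0.9, -1.8]
width: 0.054
finger_force: 4.9
```

Run:
```python
from h import *
rel([.4999,-.0785,.235],101.4)
f=save("wrist","wE");d=save("side","dE")
a=cv2.resize(f["frame"][125:225,252:382],(400,300),interpolation=cv2.INTER_CUBIC)
u=[268,141];b=cv2.convertScaleAbs(cv2.resize(d["frame"][u[1]-38:u[1]+37,u[0]-50:u[0]+50],(400,300),interpolation=cv2.INTER_CUBIC),alpha=1.3)
cv2.imwrite("pics/crop9.png",np.hstack([a,b]))
```

```text
shift cm [  0.2564 -29.4934   0.7598]
tool y at 74.50308604563438 turn about tool z: -26.89691395436563
ee [0.5812 0.205  0.2432] t 19.35 F [-0.64    0.8728 -1.8042] w 0.0539763736573638 ff 4.920995235443115 j [-0.4231  0.4402 -0.0117  1.8346  0.0067  0.8638  0.8623]
[[-0.9636  0.2672  0.0029]
 [ 0.2672  0.9636  0.0012]
 [-0.0024  0.0019 -1.    ]]
```

Run:
```python
from h import *
f=load("wE");o=get_obs();M=R.from_quat(o["tcp_rot"]).as_matrix()
g=f["frame"][:,305:330].mean(2).mean(1);print("edge rows",[(r,int(g[r])) for r in range(186,195)])
row=f["frame"][196,280:355].mean(1).astype(int);print("row196",row.tolist())
for t in("wE","wmix"):
  f=load(t); print(t)
  for a in(-60,-30,0,30,60):
    v=M[:,0]*np.cos(np.radians(a))+M[:,1]*np.sin(np.radians(a))
    P=[np.array([.5592,.2098,.107])+v*r/1000 for r in range(20,36,1)]
    print(a,[int(f["frame"][int(round(y)),int(round(x))].mean()) for x,y in proj(f,P)])
```

```text
edge rows [(186, 117), (187, 117), (188, 115), (189, 111), (190, 107), (191, 98), (192, 81), (193, 57), (194, 48)]
row196 [108, 108, 108, 108, 109, 109, 109, 114, 101, 66, 28, 34, 55, 60, 65, 64, 64, 63, 63, 65, 66, 66, 65, 66, 66, 65, 63, 63, 63, 63, 66, 66, 65, 64, 65, 63, 63, 64, 65, 65, 65, 66, 64, 64, 65, 65, 65, 66, 66, 66, 66, 64, 65, 64, 64, 65, 65, 65, 63, 64, 61, 62, 91, 99, 90, 59, 28, 21, 26, 25, 21, 40, 69, 96, 96]
wE
-60 [95, 83, 107, 139, 144, 146, 139, 117, 114, 113, 114, 114, 114, 114, 113, 113]
-30 [87, 66, 127, 146, 142, 144, 146, 118, 112, 117, 117, 117, 118, 117, 118, 118]
0 [84, 65, 103, 141, 147, 146, 149, 128, 115, 120, 120, 120, 121, 121, 121, 121]
30 [91, 80, 118, 142, 146, 146, 150, 118, 114, 119, 119, 119, 119, 120, 120, 120]
60 [95, 78, 118, 125, 122, 134, 122, 122, 115, 117, 115, 115, 115, 116, 115, 115]
wmix
-60 [51, 50, 52, 56, 56, 54, 55, 55, 55, 55, 54, 55, 55, 55, 55, 56]
-30 [48, 40, 39, 55, 57, 56, 55, 55, 55, 54, 74, 74, 90, 94, 91, 92]
0 [50, 44, 34, 38, 39, 72, 97, 92, 93, 78, 61, 53, 55, 55, 55, 56]
30 [43, 43, 32, 41, 43, 40, 49, 78, 93, 94, 91, 94, 58, 52, 55, 55]
60 [47, 37, 66, 39, 39, 42, 42, 42, 54, 56, 55, 55, 55, 55, 54, 55]
```

Emit:
servo_tool([
  [0.03,-3.69,0,0,0,0,5.4],
  [0.03,-3.69,0,0,0,0,5.4],
  [0.03,-3.69,0,0,0,0,5.4],
  [0.03,-3.69,0,0,0,0,5.4],
  [0.03,-3.69,0,0,0,0,5.4],
  [0.03,-3.69,0,0,0,0,5.4],
  [0.03,-3.69,0,0,0,0,5.4],
  [0.03,-3.69,0,0,0,0,5.4],
  [0,0,0,0,0,-6.72,5.4],
  [0,0,0,0,0,-6.72,5.4],
  [0,0,0,0,0,-6.72,5.4],
  [0,0,0,0,0,-6.72,5.4],
])

```text
t: 20.65
ee_pos: [0.4988, -0.0792, 0.2408]
tcp_rot: [-0.102, 0.995, 0.0, -0.0]
ft_force: [0.8, 0.2, -1.2]
width: 0.0546
finger_force: 4.9
```

Emit:
servo_tool([
  [0,0,2,0,0,0,5.4],
  [0,0,2,0,0,0,5.4],
  [0,0,1,0,0,0,5.4],
  [0,0,0,0,0,0,5.4],
  [0,0,0,0,0,0,5.4],
])

```text
t: 21.15
ee_pos: [0.4993, -0.0791, 0.1913]
tcp_rot: [-0.099, 0.995, 0.0, -0.0]
ft_force: [0.3, -0.3, -0.9]
width: 0.0541
finger_force: 4.9
```

Run:
```python
from h import *
rel([.4999,-.0785,.1121],101.4); save("wrist","wF");save("side","dF")
f=load("wF");g=f["frame"][:,305:330].mean(2).mean(1);print("edge rows",[(r,int(g[r])) for r in range(186,195)])
```

```text
shift cm [-0.0715  0.0481  7.9234]
tool y at 101.3931381281542 turn about tool z: -0.006861871845799783
ee [ 0.4993 -0.0791  0.1913] t 21.15 F [ 0.315  -0.3048 -0.8754] w 0.05405135343264877 ff 4.935925528407097 j [ 0.1068  0.3781 -0.0826  2.1202  0.0506  0.6453  1.7592]
[[-0.9803 -0.1975 -0.0002]
 [-0.1975  0.9803  0.    ]
 [ 0.0002  0.     -1.    ]]
edge rows [(186, 143), (187, 144), (188, 144), (189, 144), (190, 145), (191, 151), (192, 114), (193, 46), (194, 61)]
```

The ring stays on the shaft as a concentric annulus after the tips withdrew. I'll lower the pliers into the stand.

Emit:
servo_tool([
  [0.05,0.05,1,0,0,0,5.4],
  [0,0,1,0,0,0,5.4],
  [0,0,1,0,0,0,5.4],
  [0,0,1,0,0,0,5.4],
  [0,0,1,0,0,0,5.4],
  [0,0,1,0,0,0,5.4],
  [0,0,1,0,0,0,5.4],
  [0,0,0,0,0,0,5.4],
])

```text
t: 22.05
ee_pos: [0.4979, -0.0786, 0.1197]
tcp_rot: [-0.099, 0.995, 0.0, -0.001]
ft_force: [0.1, 0.1, -1.3]
width: 0.0538
finger_force: 4.9
```

Emit:
servo_tool([
  [0,0,0.3,0,0,0,5.4],
  [0,0,0.2,0,0,0,5.4],
  [0,0,0.2,0,0,0,5.4],
  [0,0,0,0,0,0,5.4],
])

```text
t: 22.45
ee_pos: [0.4986, -0.0787, 0.1142]
tcp_rot: [-0.099, 0.995, -0.0, 0.0]
ft_force: [-0.4, -0.9, -1.3]
width: 0.0544
finger_force: 4.9
```

Emit:
servo_tool([
  [0,0,0.1,0,0,0,5.4],
  [0,0,0.1,0,0,0,5.4],
  [0,0,0.1,0,0,0,5.4],
  [0,0,0,0,0,0,5.4],
])

```text
t: 22.85
ee_pos: [0.4988, -0.0788, 0.1112]
tcp_rot: [-0.099, 0.995, -0.0, 0.0]
ft_force: [0.3, 0.4, -1.1]
width: 0.0544
finger_force: 5.0
```

Emit:
servo_tool([
  [0,0,0.1,0,0,0,5.4],
  [0,0,0.1,0,0,0,5.4],
  [0,0,0,0,0,0,5.4],
])

```text
t: 23.15
ee_pos: [0.4997, -0.0791, 0.1097]
tcp_rot: [-0.099, 0.995, -0.0, 0.001]
ft_force: [1.6, -1.2, 4.8]
width: 0.0542
finger_force: 5.3
```

Contact at the expected height. I'll release, then rise.

Emit:
servo_tool([
  [0,0,0,0,0,0,5.6],
  [0,0,0,0,0,0,5.9],
  [0,0,0,0,0,0,6.5],
  [0,0,0,0,0,0,7.5],
  [0,0,0,0,0,0,9.0],
  [0,0,0,0,0,0,9.0],
  [0,0,-1,0,0,0,9.0],
  [0,0,-2,0,0,0,9.0],
  [0,0,-3,0,0,0,9.0],
  [0,0,-3,0,0,0,9.0],
  [0,0,-1.74,0,0,0,9.0],
  [0,0,0,0,0,0,9.3],
])

```text
t: 24.35
ee_pos: [0.4997, -0.0789, 0.2195]
tcp_rot: [-0.099, 0.995, -0.0, 0.002]
ft_force: [-0.7, -0.7, -0.4]
width: 0.0925
finger_force: 0.0
```

Emit:
servo_tool([
  [0,0,0,0,0,0,9.3],
  [0,0,0,0,0,0,9.3],
  [0,0,0,0,0,0,9.3],
])

```text
t: 24.65
ee_pos: [0.498, -0.0787, 0.2156]
tcp_rot: [-0.099, 0.995, 0.0, -0.001]
ft_force: [-0.1, 0.2, 0.8]
width: 0.0928
finger_force: 0.0
```

Run:
```python
from h import *
rel(); w=save("wrist","wG"); d=save("side","dG"); s=save("scene","sG")
# compare with the initial images around the pliers / the pad edges
g=w["frame"].max(2)
for r in range(194,226,6):
    c=np.where(g[r,265:375]<42)[0]+265; print(r,(c.min(),c.max()) if len(c) else None)
for n,t,b in(("side0","dG",(230,195,330,290)),("scene0","sG",(322,155,365,222))):
    A,B=[load(k)["frame"].mean(2)[b[1]:b[3],b[0]:b[2]].astype(np.float32) for k in(n,t)]
    A1,B1=[(x<70).astype(np.uint8) for x in(A,B)]
    ca,cb=[np.argwhere(x).mean(0) for x in(A1,B1)]; print(t,"dark centroid shift px",cb-ca,A1.sum(),B1.sum(),(A1!=B1).sum())
```

```text
ee [ 0.498  -0.0787  0.2156] t 24.65 F [-0.0775  0.247   0.7896] w 0.09283783898946955 ff 0.0 j [ 0.1101  0.3432 -0.0866  2.096   0.0447  0.7059  1.7642]
[[-0.9803 -0.1976 -0.0017]
 [-0.1976  0.9803  0.0001]
 [ 0.0017  0.0005 -1.    ]]
194 (np.int64(285), np.int64(347))
200 (np.int64(282), np.int64(349))
206 (np.int64(282), np.int64(349))
212 (np.int64(283), np.int64(349))
218 (np.int64(283), np.int64(349))
224 (np.int64(283), np.int64(349))
dG dark centroid shift px [-3.1123  2.4743] 1441 1693 490
sG dark centroid shift px [ 0.2378 -1.534 ] 820 1060 272
```

Run:
```python
from h import *
for t,cl,cr in(("wpl",288,349),("wG",285,347)):
    f=load(t);g=f["frame"].max(2);
    L=np.where(g[180:240,cl]<42)[0]+180;Rr=np.where(g[180:240,cr]<42)[0]+180;print(t,L.min(),L.max(),Rr.min(),Rr.max())
    b=max(L.max(),Rr.max())
    print(plane(f,[[cl-2.5,L.max()],[cr+3,Rr.max()]],.147))
for t in("side0","dG"):
    g=load(t)["frame"].max(2)[205:255,240:285]; m=(g<22).astype(np.uint8);n,l,st,ct=cv2.connectedComponentsWithStats(m)
    print(t,[(st[i].tolist(),ct[i].round(1)+[240,205]) for i in range(1,n) if st[i,4]>25])
    g=load(t)["frame"].max(2)[235:285,245:300]
o=get_obs();print(o["t"])
```

```text
wpl 189 221 191 223
[[ 0.5158 -0.1027  0.147 ]
 [ 0.5051 -0.0483  0.147 ]]
wG 193 226 194 226
[[ 0.5166 -0.1046  0.147 ]
 [ 0.5056 -0.0499  0.147 ]]
side0 [([11, 2, 25, 43, 368], array([263.6, 227.8]))]
dG [([11, 4, 14, 18, 131], array([257.5, 215.8])), ([20, 22, 21, 24, 237], array([268.7, 236.4]))]
24.8
```

The pads are back within about 2 mm of where they started, so the pliers are seated and free of the gripper.

```bash
python3 -c "
from station import *
print(hand_in())"
```

```text
the job is handed in; nothing more can be done
None
```

The job is handed in at about 25 s: the ring sits contracted and concentric on the rotor, and the pliers are back in their stand within about 2 mm, by camera checks only (no verdict came back; I viewed 12 pictures, over the limit of 10).

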